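# Whisk lid to the vent position

### The job

Pull the whisk lid out of the speckled cup and lower its whisk into the mixing jar, lining the lid's bar handle up with the two broad ears so that it goes fully down. Then twist it clockwise (seen from above) to the vent position, the bar pointing at the two thin ribs half-way to the lock, without ever turning it on to the round lock bosses, and finish while still gripping it there, because it springs back if let go. Leave the cup standing where it is and do not disturb the other things.

Things in the scene. Friction and masses are not known exactly. Their poses are not given: they have to be found in the camera images.
- lid: White plastic lid with a steel whisk below, about 140 g. Origin: centre of the underside of its round flange (84 mm across, 6 mm thick), z up, x along its bar handle. Below the flange: a boss 36 mm across, 19 mm deep, with two lugs, then the whisk. A half turn about z makes no difference. Starts upright in the cup, flange on the cup's rim, origin 90 mm above the tier.
- lid_grip (a point): Middle of the lid's upright bar handle, the part to grip: 24 mm above the lid's origin. The bar is flat-sided, 52 mm long along x, 14 mm thick along y, and stands from 6 to 36 mm above the lid's origin. Axes as the lid.
- lug (a point): Outer end of one of the lid's two bayonet lugs (the other is opposite). They lie in line with the bar, at the lid's +x and -x, reach 29 mm from the axis, are 9 mm wide, and span 10.5 to 18.5 mm below the lid's origin.
- stem_tip (a point): Lower end of the whisk (29 mm wide on a thin stem), 80 mm straight below the lid's origin.
- cup: Speckled ceramic cup, loose, 76 mm across, 90 mm tall, inside 68 mm across; origin at the centre of its underside. The lid hangs in it at the start.
- jar: Clear mixing jar, fixed to the tier, 88 mm across, 105 mm tall, open on top, with a white plastic bayonet mouth. Origin: centre of its underside, z up, x towards an entry ear. Around the rim marks stick out to 60 mm from the axis, 4 to 14 mm below the rim, in opposite pairs: broad ears (entry), thin ribs (half-way), round bosses (lock).
- jar_mouth (a point): Centre of the jar's rim plane, 105 mm above the jar's origin, axes as the jar. Round opening 42 mm across in a ledge 8 mm thick, top level with the rim; at +x and -x a 15 mm wide slot for a lug. The lid goes in with its x along the jar's x (either way round); fully in, its flange lies on the rim and its origin is at this point.
- entry_ear (a point): One of the two broad ears (16 mm wide), beside an entry slot, at the jar's +x; the other is at -x.
- half_rib (a point): One of the two thin ribs (5 mm wide), 45 degrees clockwise from the ear seen from above; the other is opposite. The lid's bar points along them in the vent position, half-way to the lock.
- lock_boss (a point): One of the two round bosses (18 mm across), 90 degrees clockwise from the ear; the other is opposite. The lid must not be turned this far.
- collar (a joint): Spring-return collar in the jar's mouth, driven by the lugs; rad, 0 = entry (rest), grows clockwise seen from above, stop at 1.571 = lock. Play in its slots: it lags the lid's turn by about 0.1 rad. It pushes back with about 0.07 N m at 0, 0.16 N m half-way. Once turned, the ledge keeps the lid from lifting more than about 2.5 mm.
- food_box0: Bystander, leave alone: bottom of three stacked food boxes, transparent blue, 156 x 116 x 53 mm; origin at the centre of its underside.
- food_box1: Bystander, leave alone: middle food box, transparent blue, 156 x 116 x 53 mm; origin at the centre of its underside.
- food_box2: Bystander, leave alone: top food box, transparent blue, 156 x 116 x 53 mm; origin at the centre of its underside.
- ladle_rest: Bystander, leave alone: flat stainless ladle rest, 130 x 60 x 12 mm tray; origin at the centre of its underside.
- shaker: Bystander, leave alone: closed grey flip-top shaker, 50 mm across, 98 mm tall; origin at the centre of its underside.
- bowl: Bystander, leave alone: white rice bowl, 110 mm across, 50 mm tall; origin at the centre of its underside.
- tea_tin: Bystander, leave alone: plain steel tin, 68 mm across, 85 mm tall; origin at the centre of its underside.
- jam_jar: Bystander, leave alone: glass jar with steel cap, 64 mm across, 90 mm tall; origin at the centre of its underside.

How it is judged:
By the outcome, as a careful person would: the job done as asked, in the order asked, and still so for the second after the job is handed in, while the arm keeps its last pose, push and grip.
It also fails if it takes over 51 s, if anything falls off the work surface, if the arm or the gripper's body presses on something with over 40 N, if the wrist force passes 120 N, or if a joint passes its speed limit or range.

### The arm

A 6-joint arm with a two-finger parallel gripper is mounted at the origin on the work surface. World frame = base frame: x ahead of the robot, y to its left, z up, the work surface at z = 0. Lengths are in m, angles in degrees, forces in N, time in s.
With the tool pointing down it reaches from about 0.4 to 0.825 m from the base axis. Payload 7 kg.
Tool frame: the origin (TCP) lies on the mounting face of the last link; the fingertips stand 178 mm ahead of it and the grasp point (between the pads) lies 159 mm ahead of it; z points along the fingers, y is the direction in which the jaws open and shut (so a half turn about z gives the same grasp; the last joint's range is limited). The gripper opens to 88 mm and grips with 3 to 60 N. Pads are 19 mm wide; open, the fingers measure 130 mm over their backs; the gripper's body (78 mm by 193 mm) begins 47 mm behind the grasp point.
Start: joints at [-59.238, 20.546, 0.682, 0, -70.136, -16.507], TCP at [0.166, -0.654, 0.405] pointing down, gripper open.
Joint ranges: [-176.03, 176.03], [-82.01, 121.73], [-58.28, 71.71], [-173.87, 95.51], [-174.79, -0.11], [-173.66, 173.66]. Speed limits (degrees/s): [136.94, 136.94, 172.46, 180, 180, 180].

### API

Orientations are given as [roll, pitch, yaw] about the fixed x, y, z axes, in that order (R = Rz(yaw) Ry(pitch) Rx(roll)).
In Python, from plant import r gives the robot as it stands. The module is installed in compiled form; this text tells all that it offers.
- The arm moves only by the tool carry_out, never from a script. Its argument "plan" is a list of rows, each a list of 3 entries, a list of its own where there are three numbers: the shift along the tool's x, y, z in m, then the turn, a rotation vector about the tool's x, y, z in degrees, then the closure in counts, from 0 (fully open) to 255 (shut). In form: [[[x, y, z], [ax, ay, az], hand], ...]. A call has 1 to 12 rows; each row shifts and turns the commanded pose from where the row before left it, along the tool's axes as they then stand; what a row does not reach is not made up. A row lasts 1/12 s, in which the tool goes at most 41.7 mm and 7.16 degrees, less where a joint would pass 70% of its speed; a pose out of reach is approached as far as the arm can. A call is refused whole if a number of a shift passes 0.0417 or a number of a turn 7.16, either way. A call with a gripper value outside its range is refused whole. The fingers move at their own pace and stop on an object; "grip_force" is the grip in N (left out, the last holds). Time passes only in rows, so rows that do not move let the fingers close. It gives the time, the measured TCP pose, the force and the opening at its end, in the units of the state.
- r.get_state(): the state, without advancing time (a new reading comes with each control period).
- r.capture(name): name is "side" or "top"; returns the picture (384x512x3 uint8, red, green, blue); there is no depth.
- r.get_calibration(name): a dict with "K" (3x3 intrinsics, pixels), "D" ([k1, k2, p1, p2, k3] as OpenCV has them; the pictures are not rectified), "rvec" (rotation vector, rad) and "tvec" (3), from world to camera coordinates, as OpenCV has them. Camera axes: x right, y down, z forward; pixel columns grow to the right and rows downward; lengths in m; the calibration is good to about 2 mm. A picture is of the moment at which its call begins. get_calibration takes no time and is no camera call.
- r.close_job(): hands the job in, once; it reports no verdict.
The state is a dict: "time_s": time; "joints": joint angles; "qd": joint speeds; "joint_torque": joint torques, N m; "tcp_pos": TCP position; "eef_rot": TCP orientation; "contact_force": force on the tool from outside, world axes, zero at the start; "moment": the same for the moment, N m; "gripper_width": finger opening in m.
Only numpy, scipy, OpenCV 4.12 (cv2) and the standard library are available. Lean on these libraries where they do the work, as an engineer would, in place of code of your own. Each camera call takes 0.05 s, during which the arm holds its last target. There are 200 camera calls.

## Working session

There is one attempt and no reset: what is moved stays moved. The work goes in short steps, Python scripts to look and compute and a tool call to move; the robot and the scene stay as the last step left them, time stands still between calls to the robot, and variables do not carry over. Pictures are saved under pics/ and viewed, about 8 in all and at most 12, crops included, and the job is handed in when it is done.

Besides the shell and the picture viewer there is one more tool, called after "Emit:" as name(argument=value, ...) on one line, values as JSON. carry_out: Moves the arm, as the interface text tells. Its arguments: {"type":"object","properties":{"plan":{"type":"array","items":{"type":"array"}},"grip_force":{"type":"number"}},"required":["plan"]}

```bash
mkdir -p pics; python3 - <<'E'
from plant import r
import cv2,numpy as np
for n in("side","top"):
    im=r.capture(n); cv2.imwrite(f"pics/{n}0.png",im[:,:,::-1])
    c=r.get_calibration(n); print(n,{k:np.round(v,4).tolist() for k,v in c.items()})
    R=cv2.Rodrigues(np.array(c["rvec"],float))[0]; print("cam at",-R.T@np.array(c["tvec"]).ravel())
print(r.get_state())
E
```

```text
side {'K': [[435.9999, 0.0, 259.7365], [0.0, 435.9999, 193.645], [0.0, 0.0, 1.0]], 'D': [-0.1585, 0.0, 0.0, 0.0, 0.0], 'rvec': [0.0899, -2.8577, 1.1963], 'tvec': [0.6074, 0.0867, 1.1409]}
cam at [0.53905793 0.79195306 0.87191864]
top {'K': [[349.9762, 0.0, 253.8997], [0.0, 349.9762, 184.3047], [0.0, 0.0, 1.0]], 'D': [-0.0893, 0.0, 0.0, 0.0, 0.0], 'rvec': [2.1079, -2.1708, 0.0876], 'tvec': [0.0358, 0.6392, 0.9604]}
cam at [ 0.51790078 -0.02115256  1.03134546]
{'time_s': 0.1, 'joints': array([-5.92374455e+01,  2.05854522e+01,  6.38205165e-01, -1.72974676e-02,
       -7.01370061e+01, -1.65064629e+01]), 'qd': array([ 0.00678753, -0.0948141 ,  0.17627747,  0.00622608,  0.02673686,
       -0.12980654]), 'joint_torque': array([-1.34162237e-03, -5.84163845e+01,  2.93748289e+01,  7.01553494e+00,
        1.01256953e-02, -5.83596693e-05]), 'tcp_pos': array([ 0.16616381, -0.65403524,  0.40383257]), 'eef_rot': array([ 1.79914599e+02, -8.34887366e-03, -1.65749791e+02]), 'contact_force': array([-0.15399975, -0.44507938,  0.39418572]), 'moment': array([ 0.03376455, -0.00703702,  0.03413865]), 'gripper_width': 0.08787606895916891}
```

View pics/side0.png

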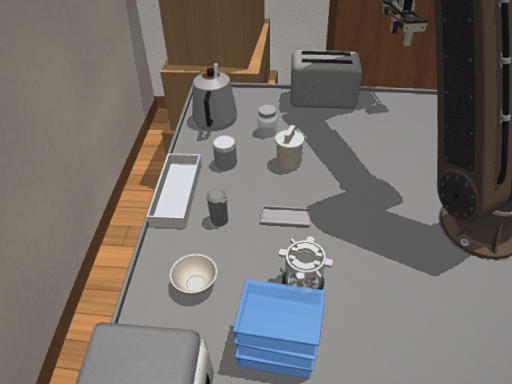

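View pics/top0.png

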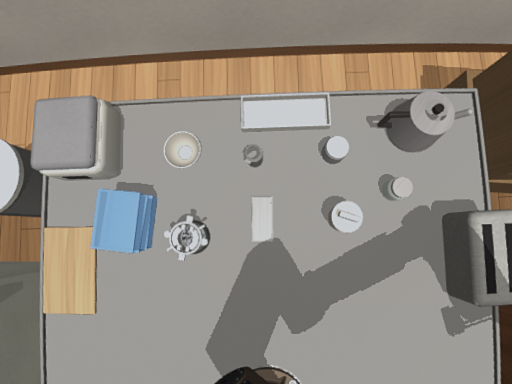

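The side view has the lid and cup at about (290,148), the jar at (305,262) and the boxes beside the jar. The top view has the lid at (347,216) and the jar at (187,238). I'll enlarge both.

```bash
python3 - <<'E'
import cv2,numpy as np
t=cv2.imread("pics/top0.png");s=cv2.imread("pics/side0.png")
z=lambda im,u,v:cv2.resize(im[v:v+50,u:u+66],None,fx=6,fy=6,interpolation=cv2.INTER_CUBIC)
cv2.imwrite("pics/c0.png",np.vstack([np.hstack([z(t,314,191),z(t,154,213)]),np.hstack([z(s,257,122),z(s,273,230)])]))
E
```

```text
(no output)
```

View pics/c0.png

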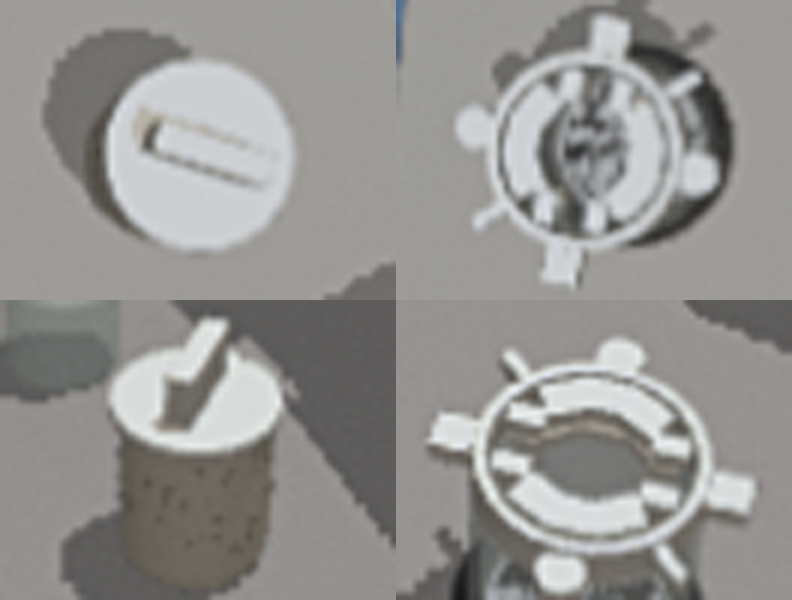

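```bash
cat >h.py <<'E'
import cv2,numpy as np
from plant import r
def ray(n,px):
    c=r.get_calibration(n);R=cv2.Rodrigues(np.array(c["rvec"],float))[0];t=np.array(c["tvec"],float).ravel()
    p=cv2.undistortPoints(np.array(px,float).reshape(-1,1,2),np.array(c["K"]),np.array(c["D"]))[:,0]
    return -R.T@t,np.c_[p,np.ones(len(p))]@R
def plane(n,px,z):
    o,d=ray(n,px); return (o+d*((z-o[2])/d[:,2])[:,None])[:,:2]
def white(n,im,lo=205):
    return (im.min(2)>lo)&(np.ptp(im.astype(int),axis=2)<25)
def circ(p):
    a=np.c_[2*p,np.ones(len(p))];s=np.linalg.lstsq(a,(p**2).sum(1),rcond=None)[0]
    return s[:2],np.sqrt(s[2]+s[:2]@s[:2])
E
python3 - <<'E'
from h import *
c=lambda u0,v0,P:[(u0+(u+.5)/6-.5,v0+(v+.5)/6-.5) for u,v in P]
im={n:cv2.imread(f"pics/{n}0.png") for n in("top","side")}
# flange outline by mask
for n,(u0,v0) in dict(top=(314,191),side=(257,122)).items():
    m=(im[n][v0:v0+50,u0:u0+66].min(2)>185).astype(np.uint8)
    k=max(cv2.findContours(m,cv2.RETR_EXTERNAL,cv2.CHAIN_APPROX_NONE)[0],key=cv2.contourArea)[:,0]+[u0,v0]
    for z in(.096,):
        p=plane(n,k,z);cc,R=circ(p)
        for _ in range(4):
            e=np.abs(np.hypot(*(p-cc).T)-R);cc,R=circ(p[e<max(.0015,np.median(e))])
        print(n,"flange",z,cc.round(4),R.round(4))
# jar: hand picked from crops
ears=dict(top=c(154,213,[(609-396,38),(562-396,265)]),side=c(273,230,[(455-396,431-300),(731-396,492-300)]))
ribs=dict(top=c(154,213,[(686-396,84),(488-396,216)]),side=c(273,230,[(514-396,363-300),(672-396,566-300)]))
bos=dict(top=c(154,213,[(474-396,128),(698-396,173)]),side=c(273,230,[(620-396,355-300),(560-396,573-300)]))
for nm,D in dict(ears=ears,ribs=ribs,boss=bos).items():
    for n in D:
        p=plane(n,D[n],.101);d=p[1]-p[0];print(nm,n,p.mean(0).round(4),"len",np.hypot(*d).round(4),"ang",np.degrees(np.arctan2(d[1],d[0])).round(1)%180)
# bar
for n,L,z in[("top",c(314,191,[(150,148),(265,187)]),.11),("top",c(314,191,[(155,108),(275,155)]),.11)]:
    p=plane(n,L,z);d=p[1]-p[0];print("bar",p.round(4).tolist(),np.degrees(np.arctan2(d[1],d[0]))%180)
print(plane("top",[(100,200),(200,200),(100,300)],0).round(3).tolist())
# boxes, approx
print("boxes",plane("top",[(93,250),(103,190),(150,195),(140,252)],.16).round(3).tolist())
E
```

```text
top flange 0.096 [ 0.5396 -0.2297] 0.0399
side flange 0.096 [ 0.5372 -0.231 ] 0.0395
ears top [0.4947 0.2019] len 0.1023 ang 167.5
ears side [0.4926 0.2028] len 0.104 ang 167.3
ribs top [0.4951 0.2013] len 0.1062 ang 122.1
ribs side [0.493  0.2028] len 0.1074 ang 122.7
boss top [0.495 0.202] len 0.1034 ang 77.8
boss side [0.4928 0.2023] len 0.1039 ang 77.7
bar [[0.5428, -0.2051], [0.5242, -0.2544]] 69.36379603024895
bar [[0.5601, -0.2082], [0.5379, -0.2595]] 66.65109452676812
[[0.611, 0.492], [0.603, 0.181], [0.311, 0.488]]
boxes [[0.469, 0.429], [0.623, 0.405], [0.606, 0.279], [0.463, 0.304]]
```

Both views agree. The lid is at about (0.538,-0.230) with its bar at 68°. The jar is at about (0.494,0.202), with ears at 167.5°, ribs at 122.5° and bosses at 77.7°. I'll grip with tool yaw -112°, insert at -12.5° and vent at -57.5°.

```bash
cat >>h.py <<'E'
from scipy.spatial.transform import Rotation as Rn
def go(x,y,z,yaw):
    s=r.get_state();R=Rn.from_euler('xyz',s["eef_rot"],degrees=True);T=Rn.from_euler('xyz',[180,0,yaw],degrees=True)
    print("t",round(s["time_s"],2),"tcp",s["tcp_pos"].round(4),"rot",s["eef_rot"].round(2),"F",s["contact_force"].round(1),"M",s["moment"].round(2),"w",round(s["gripper_width"],4))
    d=np.array([x,y,z])-s["tcp_pos"]
    print("shift, tool axes now:",R.inv().apply(d).round(4),"after turn:",T.inv().apply(d).round(4),"turn:",(R.inv()*T).as_rotvec(degrees=True).round(2))
E
python3 -c "
from h import *
go(.538,-.2305,.40,-112)"
```

```text
t 0.1 tcp [ 0.1662 -0.654   0.4038] rot [ 1.7991e+02 -1.0000e-02 -1.6575e+02] F [-0.2 -0.4  0.4] M [ 0.03 -0.01  0.03] w 0.0879
shift, tool axes now: [-0.4647  0.319   0.0042] after turn: [-0.532  -0.1861  0.0038] turn: [ 8.000e-02  3.000e-02 -5.375e+01]
```

Emit:
carry_out(plan=[[[-0.029, 0.02, 0], [0, 0, 0], 0], [[-0.029, 0.02, 0], [0, 0, 0], 0], [[-0.029, 0.02, 0], [0, 0, 0], 0], [[-0.029, 0.02, 0], [0, 0, 0], 0], [[-0.029, 0.02, 0], [0, 0, 0], 0], [[-0.029, 0.02, 0], [0, 0, 0], 0], [[-0.029, 0.02, 0], [0, 0, 0], 0], [[-0.029, 0.02, 0], [0, 0, 0], 0], [[-0.029, 0.02, 0], [0, 0, 0], 0], [[-0.029, 0.02, 0], [0, 0, 0], 0], [[-0.029, 0.02, 0], [0, 0, 0], 0], [[-0.029, 0.02, 0], [0, 0, 0], 0]])

```text
time_s: 1.1
tcp_pos: [0.4451, -0.3343, 0.4045]
eef_rot: [180.0, -0.0, -165.7]
contact_force: [0.5, -0.1, -0.6]
gripper_width: 0.0875
```

Emit:
carry_out(plan=[[[0, 0, 0], [0, 0, -6.75], 60], [[0, 0, 0], [0, 0, -6.75], 60], [[0, 0, 0], [0, 0, -6.75], 60], [[0, 0, 0], [0, 0, -6.75], 60], [[0, 0, 0], [0, 0, -6.75], 60], [[0, 0, 0], [0, 0, -6.75], 60], [[0, 0, 0], [0, 0, -6.75], 60], [[0, 0, 0], [0, 0, -6.5], 60], [[0, 0, 0], [0, 0, 0], 60], [[0, 0, 0], [0, 0, 0], 60]])

```text
time_s: 1.93
tcp_pos: [0.4443, -0.3358, 0.4044]
eef_rot: [180.0, 0.0, -112.2]
contact_force: [-0.1, 1.1, -0.2]
gripper_width: 0.0668
```

```bash
python3 -c "
from h import *
go(.538,-.2305,.35,-112)"
```

```text
t 1.93 tcp [ 0.4443 -0.3358  0.4044] rot [ 1.7997e+02  1.0000e-02 -1.1220e+02] F [-0.1  1.1 -0.2] M [ 0.04  0.07 -0.05] w 0.0668
shift, tool axes now: [-0.1329 -0.047   0.0544] after turn: [-0.1328 -0.0474  0.0544] turn: [ 0.03  0.01 -0.2 ]
```

Emit:
carry_out(plan=[[[-0.0266, -0.0094, 0], [0, 0, -0.2], 60], [[-0.0266, -0.0094, 0], [0, 0, 0], 60], [[-0.0266, -0.0094, 0], [0, 0, 0], 60], [[-0.0266, -0.0094, 0], [0, 0, 0], 60], [[-0.0265, -0.0095, 0], [0, 0, 0], 60], [[0, 0, 0.018], [0, 0, 0], 60], [[0, 0, 0.018], [0, 0, 0], 60], [[0, 0, 0.018], [0, 0, 0], 60], [[0, 0, 0], [0, 0, 0], 60], [[0, 0, 0], [0, 0, 0], 60]])

```text
time_s: 2.77
tcp_pos: [0.5374, -0.23, 0.3501]
eef_rot: [179.9, -0.0, -111.9]
contact_force: [0.2, -0.5, 0.4]
gripper_width: 0.0672
```

```bash
python3 - <<'E'
from h import *
go(.538,-.2305,.278,-112)
t,s=[cv2.cvtColor(r.capture(n),cv2.COLOR_RGB2BGR) for n in("top","side")]
z=lambda im,u,v:cv2.resize(im[v:v+75,u:u+66],None,fx=6,fy=6,interpolation=cv2.INTER_CUBIC)
cv2.imwrite("pics/c1.png",np.hstack([z(t,314,178),z(s,257,92)]))
E
```

```text
t 2.77 tcp [ 0.5374 -0.23    0.3501] rot [ 1.7988e+02 -5.0000e-02 -1.1193e+02] F [ 0.2 -0.5  0.4] M [0.02 0.07 0.01] w 0.0672
shift, tool axes now: [ 0.0001 -0.0009  0.0721] after turn: [ 0.0002 -0.0007  0.0721] turn: [ 0.12 -0.05  0.07]
```

View pics/c1.png

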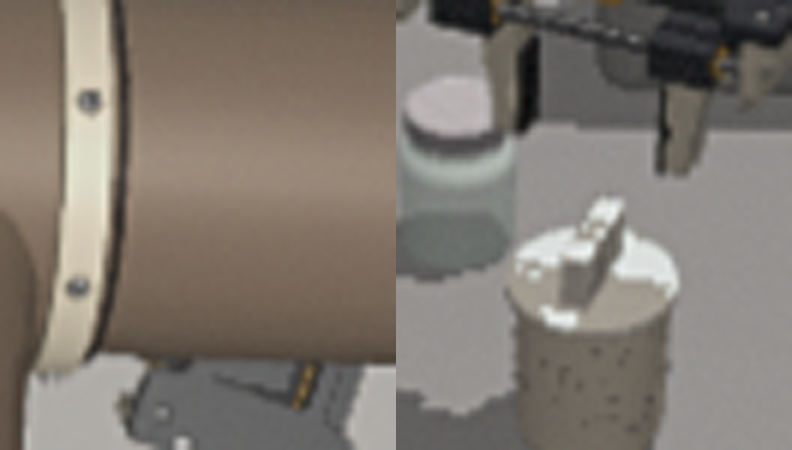

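In the side crop the fingers, at (515,130) and (680,170), straddle the bar at (590,240), and nothing is in the way below. I'll descend and grip.

Emit:
carry_out(plan=[[[0, 0, 0.012], [0, 0, 0], 60], [[0, 0, 0.012], [0, 0, 0], 60], [[0, 0, 0.012], [0, 0, 0], 60], [[0, 0, 0.012], [0, 0, 0], 60], [[0, 0, 0.012], [0, 0, 0], 60], [[0, 0, 0.012], [0, 0, 0], 60], [[0, 0, 0], [0, 0, 0], 60], [[0, 0, 0], [0, 0, 0], 60]])

```text
time_s: 3.53
tcp_pos: [0.5378, -0.2303, 0.2795]
eef_rot: [-180.0, -0.0, -111.8]
contact_force: [0.3, -0.0, 0.2]
gripper_width: 0.0669
```

Emit:
carry_out(plan=[[[0, 0, 0], [0, 0, 0], 255], [[0, 0, 0], [0, 0, 0], 255], [[0, 0, 0], [0, 0, 0], 255], [[0, 0, 0], [0, 0, 0], 255], [[0, 0, 0], [0, 0, 0], 255], [[0, 0, 0], [0, 0, 0], 255], [[0, 0, 0], [0, 0, 0], 255], [[0, 0, 0], [0, 0, 0], 255], [[0, 0, 0], [0, 0, 0], 255], [[0, 0, 0], [0, 0, 0], 255]], grip_force=40)

```text
time_s: 4.37
tcp_pos: [0.5375, -0.23, 0.2786]
eef_rot: [180.0, -0.0, -111.8]
contact_force: [0.4, -0.3, 0.0]
gripper_width: 0.014
```

```bash
python3 -c "
from h import *
go(.538,-.2305,.40,-112)"
```

```text
t 4.37 tcp [ 0.5375 -0.23    0.2786] rot [ 179.99   -0.   -111.79] F [ 0.4 -0.3  0. ] M [ 0.06  0.09 -0.03] w 0.014
shift, tool axes now: [ 0.0003 -0.0006 -0.1214] after turn: [ 0.0002 -0.0006 -0.1214] turn: [ 0.01 -0.    0.21]
```

Emit:
carry_out(plan=[[[0, 0, -0.004], [0, 0, 0], 255], [[0, 0, -0.008], [0, 0, 0], 255], [[0, 0, -0.01], [0, 0, 0], 255], [[0, 0, -0.012], [0, 0, 0], 255], [[0, 0, -0.012], [0, 0, 0], 255], [[0, 0, -0.012], [0, 0, 0], 255], [[0, 0, -0.014], [0, 0, 0], 255], [[0, 0, -0.014], [0, 0, 0], 255], [[0, 0, -0.014], [0, 0, 0], 255], [[0, 0, -0.014], [0, 0, 0], 255], [[0, 0, -0.014], [0, 0, 0], 255], [[0, 0, -0.006], [0, 0, 0], 255]])

```text
time_s: 5.37
tcp_pos: [0.5377, -0.2302, 0.4159]
eef_rot: [-179.8, 0.0, -111.8]
contact_force: [0.3, -0.1, 0.2]
gripper_width: 0.0135
```

```bash
python3 - <<'E'
from h import *
go(.494,.202,.412,-12.5)
s=cv2.cvtColor(r.capture("side"),cv2.COLOR_RGB2BGR)
cv2.imwrite("pics/s2.png",cv2.resize(s[50:190,210:370],None,fx=4,fy=4,interpolation=cv2.INTER_CUBIC))
E
```

```text
t 5.37 tcp [ 0.5377 -0.2302  0.4159] rot [-1.7979e+02  3.0000e-02 -1.1178e+02] F [ 0.3 -0.1  0.2] M [-0.01 -0.01  0.  ] w 0.0135
shift, tool axes now: [-0.3851  0.2009  0.0033] after turn: [-0.1362 -0.4125  0.0039] turn: [ -0.18  -0.16 -99.28]
```

View pics/s2.png

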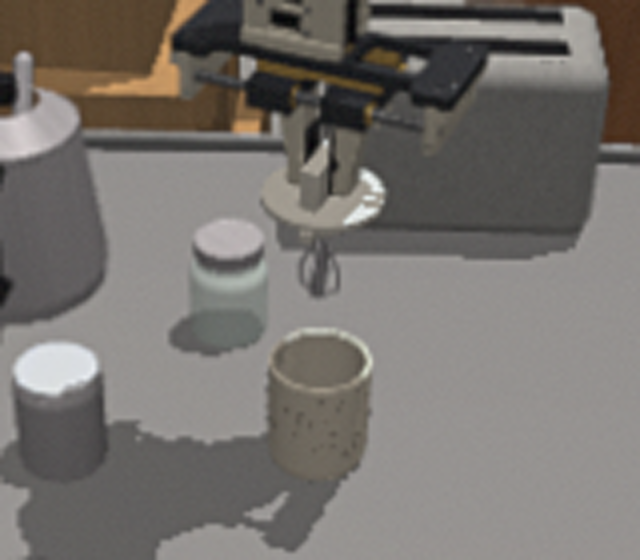

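The lid hangs level in the grip with the whisk clear, and the cup still stands at (320,400) in the crop. Next I'll move over the jar and turn.

Emit:
carry_out(plan=[[[-0.0321, 0.0167, 0], [0, 0, 0], 255], [[-0.0321, 0.0167, 0], [0, 0, 0], 255], [[-0.0321, 0.0167, 0], [0, 0, 0], 255], [[-0.0321, 0.0167, 0], [0, 0, 0], 255], [[-0.0321, 0.0167, 0], [0, 0, 0], 255], [[-0.0321, 0.0167, 0], [0, 0, 0], 255], [[-0.0321, 0.0167, 0], [0, 0, 0], 255], [[-0.0321, 0.0167, 0], [0, 0, 0], 255], [[-0.0321, 0.0167, 0], [0, 0, 0], 255], [[-0.0321, 0.0167, 0], [0, 0, 0], 255], [[-0.0321, 0.0167, 0], [0, 0, 0], 255], [[-0.0321, 0.0167, 0], [0, 0, 0], 255]])

```text
time_s: 6.42
tcp_pos: [0.4936, 0.2036, 0.4126]
eef_rot: [180.0, 0.0, -111.8]
contact_force: [1.1, 0.1, -0.6]
gripper_width: 0.0139
```

Emit:
carry_out(plan=[[[0, 0, 0], [0, 0, -7.1], 255], [[0, 0, 0], [0, 0, -7.1], 255], [[0, 0, 0], [0, 0, -7.1], 255], [[0, 0, 0], [0, 0, -7.1], 255], [[0, 0, 0], [0, 0, -7.1], 255], [[0, 0, 0], [0, 0, -7.1], 255], [[0, 0, 0], [0, 0, -7.1], 255], [[0, 0, 0], [0, 0, -7.1], 255], [[0, 0, 0], [0, 0, -7.1], 255], [[0, 0, 0], [0, 0, -7.1], 255], [[0, 0, 0], [0, 0, -7.1], 255], [[0, 0, 0], [0, 0, -7.1], 255]])

```text
time_s: 7.42
tcp_pos: [0.4943, 0.2019, 0.4123]
eef_rot: [180.0, 0.0, -26.3]
contact_force: [-0.1, -0.2, -1.0]
gripper_width: 0.0135
```

Emit:
carry_out(plan=[[[0, 0, 0], [0, 0, -7.1], 255], [[0, 0, 0], [0, 0, -7.0], 255], [[0, 0, 0], [0, 0, 0], 255], [[0, 0, 0], [0, 0, 0], 255], [[0, 0, 0], [0, 0, 0], 255]])

```text
time_s: 7.83
tcp_pos: [0.4944, 0.2019, 0.4125]
eef_rot: [180.0, 0.0, -12.7]
contact_force: [0.3, -0.1, -0.5]
gripper_width: 0.0133
```

```bash
python3 - <<'E'
from h import *
u=np.array([(210+323/4,50+197/4)]);print("lid centre at pickup lift",plane("side",u,.231))
go(.494,.202,.412,-12.5)
s=cv2.cvtColor(r.capture("side"),cv2.COLOR_RGB2BGR)
cv2.imwrite("pics/s3.png",cv2.resize(s[150:300,230:380],None,fx=4,fy=4,interpolation=cv2.INTER_CUBIC))
E
```

```text
lid centre at pickup lift [[ 0.53659166 -0.22564431]]
t 7.83 tcp [0.4944 0.2019 0.4125] rot [ 1.7999e+02  1.0000e-02 -1.2730e+01] F [ 0.3 -0.1 -0.5] M [-0.13  0.22 -0.03] w 0.0133
shift, tool axes now: [-0.0004  0.      0.0005] after turn: [-0.0004  0.      0.0005] turn: [ 0.01  0.01 -0.23]
```

View pics/s3.png

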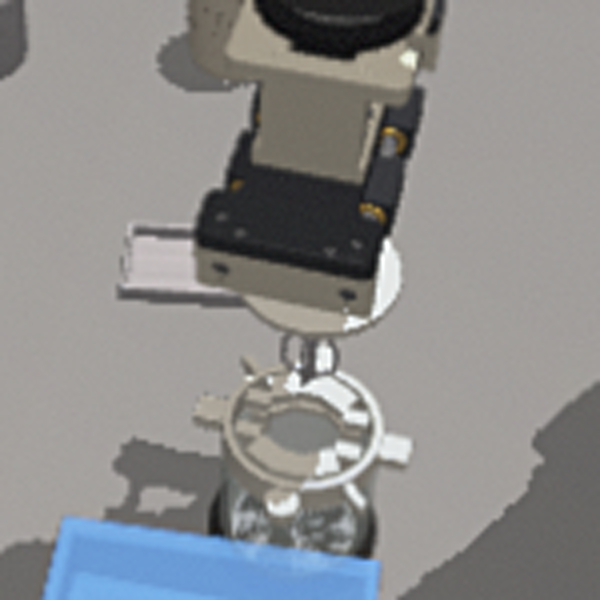

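```bash
python3 - <<'E'
from h import *
f=lambda u,v:[(230+(u+.5)/4-.5,150+(v+.5)/4-.5)]
print("tip",plane("side",f(308,381),.144), "rim ctr",plane("side",f(304,427),.105))
# lid flange rim points (underside lower edge), circle with R=42mm
for pts in([(402,270),(396,295),(380,316),(350,330),(320,334),(285,326),(262,313)],):
    p=plane("side",[f(*q)[0] for q in pts],.2245);cc,R=circ(p)
    from scipy.optimize import least_squares
    print("flange",cc,R,least_squares(lambda c:np.hypot(*(p-c).T)-.042,cc).x)
p=plane("side",[f(*q)[0] for q in[(228,430),(381,430),(300,489),(310,366),(340,483),(260,475)]],.105);print("rim",*circ(p))
E
```

```text
tip [[0.49212906 0.20456239]] rim ctr [[0.49191716 0.20553259]]
flange [0.49140456 0.19821426] 0.04128953230529705 [0.49177708 0.19738886]
rim [0.49171238 0.2044427 ] 0.042224555413158706
```

The whisk tip and the jar mouth agree within about 1 mm in the side view. I'll lower to just above lug entry.

Emit:
carry_out(plan=[[[0, 0, 0.01], [0, 0, -0.2], 255], [[0, 0, 0.01], [0, 0, 0], 255], [[0, 0, 0.01], [0, 0, 0], 255], [[0, 0, 0.01], [0, 0, 0], 255], [[0, 0, 0.01], [0, 0, 0], 255], [[0, 0, 0.01], [0, 0, 0], 255], [[0, 0, 0.01], [0, 0, 0], 255], [[0, 0, 0.01], [0, 0, 0], 255], [[0, 0, 0.01], [0, 0, 0], 255], [[0, 0, 0.002], [0, 0, 0], 255], [[0, 0, 0], [0, 0, 0], 255], [[0, 0, 0], [0, 0, 0], 255]])

```text
time_s: 8.88
tcp_pos: [0.4947, 0.2022, 0.3208]
eef_rot: [180.0, -0.0, -12.3]
contact_force: [-0.0, -0.3, -0.9]
gripper_width: 0.0138
```

```bash
python3 - <<'E'
from h import *
go(.494,.202,.2935,-12.5)
s=cv2.cvtColor(r.capture("side"),cv2.COLOR_RGB2BGR)
cv2.imwrite("pics/s4.png",cv2.resize(s[190:300,250:370],None,fx=5,fy=5,interpolation=cv2.INTER_CUBIC))
E
```

```text
t 8.88 tcp [0.4947 0.2022 0.3208] rot [ 1.800e+02 -1.000e-02 -1.228e+01] F [-0.  -0.3 -0.9] M [-0.06  0.12 -0.02] w 0.0138
shift, tool axes now: [-0.0006  0.0003  0.0273] after turn: [-0.0006  0.0003  0.0273] turn: [ 0.   -0.01  0.22]
```

View pics/s4.png

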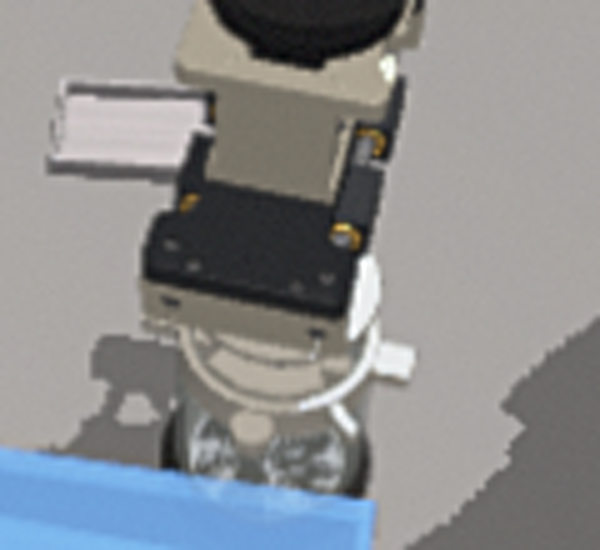

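The lid is poised above the mouth, with the flange edge near (365,300) over the ring, and touches nothing. I'll insert it slowly.

Emit:
carry_out(plan=[[[-0.0006, 0.0003, 0.003], [0, 0, 0.2], 255], [[0, 0, 0.003], [0, 0, 0], 255], [[0, 0, 0.003], [0, 0, 0], 255], [[0, 0, 0.003], [0, 0, 0], 255], [[0, 0, 0], [0, 0, 0], 255], [[0, 0, 0], [0, 0, 0], 255]])

```text
time_s: 9.43
tcp_pos: [0.4938, 0.2018, 0.3084]
eef_rot: [180.0, 0.0, -12.5]
contact_force: [0.1, -0.9, -1.0]
gripper_width: 0.0138
```

Emit:
carry_out(plan=[[[0, 0, 0.003], [0, 0, 0], 255], [[0, 0, 0.003], [0, 0, 0], 255], [[0, 0, 0.003], [0, 0, 0], 255], [[0, 0, 0], [0, 0, 0], 255], [[0, 0, 0], [0, 0, 0], 255]])

```text
time_s: 9.85
tcp_pos: [0.4938, 0.2018, 0.2994]
eef_rot: [180.0, 0.0, -12.5]
contact_force: [-0.9, 0.6, -1.0]
gripper_width: 0.0137
```

```bash
python3 -c "
from h import *
go(.494,.202,.2935,-12.5)"
```

```text
t 9.85 tcp [0.4938 0.2018 0.2994] rot [ 1.7997e+02  2.0000e-02 -1.2500e+01] F [-0.9  0.6 -1. ] M [-0.09  0.11  0.  ] w 0.0137
shift, tool axes now: [ 0.0002 -0.0003  0.0059] after turn: [ 0.0002 -0.0003  0.0059] turn: [0.03 0.02 0.  ]
```

No contact so far, and the lugs are in the slots. Next comes seating.

Emit:
carry_out(plan=[[[0, 0, 0.002], [0, 0, 0], 255], [[0, 0, 0.002], [0, 0, 0], 255], [[0, 0, 0], [0, 0, 0], 255], [[0, 0, 0], [0, 0, 0], 255]])

```text
time_s: 10.18
tcp_pos: [0.4938, 0.2018, 0.2955]
eef_rot: [180.0, 0.0, -12.5]
contact_force: [0.3, 0.1, -1.1]
gripper_width: 0.0137
```

Emit:
carry_out(plan=[[[0, 0, 0.001], [0, 0, 0], 255], [[0, 0, 0.001], [0, 0, 0], 255], [[0, 0, 0], [0, 0, 0], 255], [[0, 0, 0], [0, 0, 0], 255]])

```text
time_s: 10.52
tcp_pos: [0.4938, 0.2018, 0.2936]
eef_rot: [180.0, 0.0, -12.5]
contact_force: [0.2, -0.8, -1.4]
gripper_width: 0.0137
```

```bash
python3 -c "
from h import *
go(.494,.202,.2935,-12.5)"
```

```text
t 10.52 tcp [0.4938 0.2018 0.2936] rot [ 1.7999e+02  1.0000e-02 -1.2500e+01] F [ 0.2 -0.8 -1.4] M [-0.06  0.18  0.02] w 0.0137
shift, tool axes now: [ 0.0001 -0.0002  0.0001] after turn: [ 0.0001 -0.0002  0.0001] turn: [0.01 0.01 0.  ]
```

Emit:
carry_out(plan=[[[0, 0, 0.0007], [0, 0, 0], 255], [[0, 0, 0], [0, 0, 0], 255], [[0, 0, 0], [0, 0, 0], 255]])

```text
time_s: 10.77
tcp_pos: [0.4938, 0.2018, 0.2935]
eef_rot: [-180.0, -0.0, -12.5]
contact_force: [-3.0, 0.1, 6.4]
gripper_width: 0.0137
```

Emit:
carry_out(plan=[[[0, 0, 0.0007], [0, 0, 0], 255], [[0, 0, 0], [0, 0, 0], 255], [[0, 0, 0], [0, 0, 0], 255]])

```text
time_s: 11.02
tcp_pos: [0.4938, 0.2018, 0.2935]
eef_rot: [-180.0, -0.0, -12.5]
contact_force: [-6.5, -1.1, 11.5]
gripper_width: 0.0137
```

The flange seated at TCP z 0.2935, where 0.2936 was expected. I'll ease off the push and twist clockwise 45° (+z in the tool frame), pausing part-way.

Emit:
carry_out(plan=[[[0, 0, -0.0009], [0, 0, 0], 255], [[0, 0, 0], [0, 0, 0], 255], [[0, 0, 0], [0, 0, 3], 255], [[0, 0, 0], [0, 0, 3], 255], [[0, 0, 0], [0, 0, 3], 255], [[0, 0, 0], [0, 0, 3], 255], [[0, 0, 0], [0, 0, 3], 255], [[0, 0, 0], [0, 0, 3], 255], [[0, 0, 0], [0, 0, 0], 255], [[0, 0, 0], [0, 0, 0], 255]], grip_force=60)

```text
time_s: 11.85
tcp_pos: [0.4942, 0.2022, 0.2935]
eef_rot: [-179.9, -0.0, -30.4]
contact_force: [-0.1, 2.0, 3.6]
gripper_width: 0.014
```

```bash
python3 -c "
from h import *
go(.494,.202,.2935,-57.5)"
```

```text
t 11.85 tcp [0.4942 0.2022 0.2935] rot [-1.7992e+02 -3.0000e-02 -3.0390e+01] F [-0.1  2.   3.6] M [0.41 0.12 0.04] w 0.014
shift, tool axes now: [-0.0001  0.0003  0.    ] after turn: [0.0001 0.0003 0.    ] turn: [-9.000e-02 -2.000e-02  2.711e+01]
```

Emit:
carry_out(plan=[[[0, 0, 0], [0, 0, 3], 255], [[0, 0, 0], [0, 0, 3], 255], [[0, 0, 0], [0, 0, 3], 255], [[0, 0, 0], [0, 0, 3], 255], [[0, 0, 0], [0, 0, 3], 255], [[0, 0, 0], [0, 0, 3], 255], [[0, 0, 0], [0, 0, 3], 255], [[0, 0, 0], [0, 0, 3], 255], [[0, 0, 0], [0, 0, 3], 255], [[0, 0, 0], [0, 0, 0], 255], [[0, 0, 0], [0, 0, 0], 255], [[0, 0, 0], [0, 0, 0], 255]])

```text
time_s: 12.85
tcp_pos: [0.494, 0.2019, 0.2935]
eef_rot: [-180.0, -0.0, -57.3]
contact_force: [-0.8, -0.1, 5.6]
gripper_width: 0.0137
```

```bash
python3 - <<'E'
from h import *
go(.494,.202,.2935,-57.5)
t,s=[cv2.cvtColor(r.capture(n),cv2.COLOR_RGB2BGR) for n in("top","side")]
z=lambda im,u,v:cv2.resize(im[v:v+100,u:u+78],None,fx=5,fy=5,interpolation=cv2.INTER_CUBIC)
cv2.imwrite("pics/c5.png",np.hstack([z(t,148,188),z(s,268,190)]))
cv2.imwrite("pics/side5.png",s)
E
```

```text
t 12.85 tcp [0.494  0.2019 0.2935] rot [-1.7996e+02 -1.0000e-02 -5.7350e+01] F [-0.8 -0.1  5.6] M [0.15 0.49 0.09] w 0.0137
shift, tool axes now: [-0. -0.  0.] after turn: [-0. -0.  0.] turn: [-0.04 -0.01  0.15]
```

View pics/c5.png

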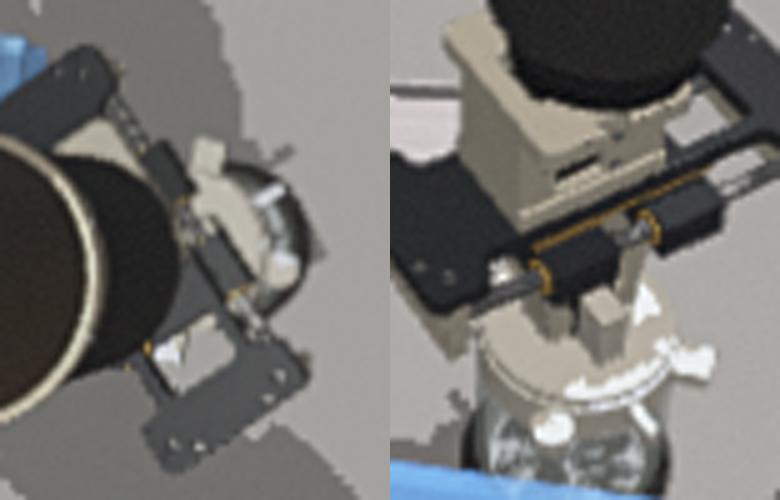

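View pics/side5.png

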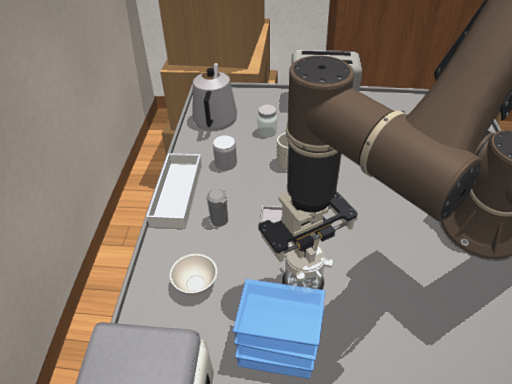

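The bar end at (603,325) points at the thin rib at (645,420) in the side crop. The flange is flat on the rim, and the boxes and other things are at the same pixels as before. Handing in while gripping.

```bash
python3 -c "
from h import *
go(.494,.202,.2935,-57.5)
print(r.close_job())"
```

```text
t 12.95 tcp [0.494  0.2019 0.2935] rot [-179.96   -0.    -57.34] F [-1.9  0.3  4.9] M [0.1  0.57 0.1 ] w 0.0135
shift, tool axes now: [-0. -0.  0.] after turn: [-0. -0.  0.] turn: [-0.04 -0.    0.16]
the job is handed in; nothing more can be done
None
```

I pulled the whisk lid from the cup and lowered it into the jar with the bar lined up with the ears. It seated fully, at TCP z 0.2935 m where I expected 0.2936 m. I then turned it 45° clockwise to the vent position and handed in at 12.95 s, still gripping at 60 N.

**Last checks:**
- **Vent angle:** the bar is at 122.65° and the ribs measure 122.1° to 122.7°. The side picture shows the bar pointing at the thin rib, and it never went further towards the lock.
- **Seating and force:** the flange is flat on the rim with about 5 N of contact force.
- **Surroundings:** the boxes and the other bystanders I could see look unmoved. The cup was standing where it had been right after the lift. The arm partly hid it in the last picture, but the part I could see was still in place.

**What disagreed or stayed unconfirmed:**
- Two rough flange-centre readings in the side view were about 4.5 mm off in y: one against the tool position after the lift, one against the jar over its mouth. The whisk-tip reading agreed with the jar mouth within about 1 mm, and the lid went in without contact, so I relied on that.
- I could not measure the collar's own angle. With its stated play it probably lags the lid by about 0.1 rad.

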